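Load the label unwinder

ROBOT

A 6-joint arm with a two-finger parallel gripper is mounted at the origin on the work surface. World frame = base frame: x ahead of the robot, y to its left, z up, the work surface at z = 0. Lengths are in m, angles in rad, forces in N, time in s.
With the tool pointing down it reaches from about 0.325 to 0.9 m from the base axis. Payload 6.1 kg.
Tool frame: the origin (TCP) lies between the finger pads; the fingertips stand manip.tcp_to_tips ahead of it and the grasp point (between the pads) lies 8 mm behind it (manip.tcp_to_tips is the distance from the TCP to the fingertips, in m); y points along the fingers, x is the direction in which the jaws open and shut, and the axes are right-handed (so a half turn about y gives the same grasp; the last joint's range is limited). The gripper opens to 87 mm and grips with 3 to 60 N. Pads are 19 mm wide; open, the fingers measure 117 mm over their backs; the gripper's body (75 mm by 190 mm) begins 51 mm behind the grasp point.
Start: joints at [1.007, 0.22, 1.526, -0, 1.395, -0.126], TCP at [0.265, 0.566, 0.234] pointing down, gripper open.
Joint ranges: [-2.98, 2.98], [-0.91, 2.08], [0.09, 2.57], [-1.24, 4.39], [0.2, 2.65], [-2.68, 2.68]. Speed limits (rad/s): [2.57, 2.57, 3.01, 3.14, 3.14, 3.14].

INTERFACE

Orientations are given as a unit quaternion [w, x, y, z].
In Python, from cell import status, camera, order, manip gives the robot as it stands.
- The arm moves only by the shell command python3 -m crank 'ROWS' [FORCE]. ROWS is JSON, a list of rows, each a list of 3 entries, a list of its own where there are three numbers: the turn, a rotation vector about the tool's x, y, z in rad, then the shift along the tool's x, y, z in m, then the opening in per cent of the stroke, from 0 (shut) to 100 (fully open). A call has exactly 10 rows; each row shifts and turns the commanded pose from where the row before left it, along the tool's axes as they then stand; what a row does not reach is not made up. A row lasts 1/8 s, in which the tool goes at most 62.5 mm and 10.7 degrees, less where a joint would pass 70% of its speed; a pose out of reach is approached as far as the arm can. A call with a gripper value outside its range is refused whole. The fingers move at their own pace and stop on an object; FORCE is the grip in N (left out, the last holds). Time passes only in rows, so rows that do not move let the fingers close, or fill a call up. It gives the time, the measured TCP pose, the force and the opening at its end, in the units of the state.
- status.sense(): the state, without advancing time (a new reading comes with each control period).
- camera(name): name is "scene" or "top"; returns a dict with "img" (384x512x3 uint8, red, green, blue), "K" (3x3 intrinsics, pixels), "position" and "orientation" of the camera in the world. Camera axes: x right, y down, z forward; pixel columns grow to the right and rows downward; lengths in m; the calibration is good to about 2 mm. A picture is of the moment at which its call begins. There is no depth.
- order.finish_job(): hands the job in, once; it reports no verdict.
The state is a dict: "t": time; "joint_positions": joint angles; "joint_velocities": joint speeds; "tau": joint torques, N m; "tool_pos": TCP position; "tool_rot": TCP orientation; "contact_force": force on the tool from outside, world axes, zero at the start; "wrist_torque": the same for the moment, N m; "opening": finger opening in m.
Only numpy, scipy, OpenCV 4.12 (cv2) and the standard library are available. Lean on these libraries where they do the work, as an engineer would, in place of code of your own. Each camera call takes 0.05 s, during which the arm holds its last target. There are 200 camera calls.

TASK

Load the label unwinder on the bench: thread onto its upright spindle first the plain spacer ring, then the roll of labels, then the flanged bushing with its flange down on the roll and its spigot inside the roll's core, lowering each one fully home without letting it drop. Then swing the presser arm in until its roller rests against the roll, let go of everything, and leave the dispenser, packing tape, pen and wrapped pack where they are.

Things in the scene. Friction and masses are not known exactly. Their poses are not given: they have to be found in the camera images.
- unwinder: Label unwinder, bolted down. A grey plate 205 x 220 x 10 carries a level aluminium platter, 104 in diameter, top at height 20, and on it an upright steel spindle 16 in diameter, tip at height 84 (the top 10 tapers to 6 in diameter). Origin: on the bench under the spindle axis; the plate spans x -75..130, y -110..110 of its axes. A guide roller, 24 in diameter and 80 tall, stands on the plate at x 95, y -75; the presser arm's pivot is at x 85, y 56.
- platter (a point): Point on the spindle axis at the platter's top (height 20), where the spacer must rest; z up.
- spindle_tip (a point): Tip of the spindle, on its axis, 64 above the platter.
- spacer: Plain grey plastic ring: outer diameter 48, bore 19, 30 tall, standing on an end on the bench. Origin: centre of its underside; z up along the bore. About 45 g. The bore's ends are chamfered.
- roll: Roll of white labels on a cardboard core, lying flat with the bore upright: outer diameter 60, bore 38, 25 tall. Origin: centre of its underside; z up along the bore. About 45 g. The bore is much wider than the spindle, so it must be set down centred on the spindle.
- bushing: White plastic flanged bushing, spigot down: from its underside a spigot 35 in diameter and 12 long (its foot tapers to 28), then a flange 56 in diameter and 6 thick (12..18), then a ribbed grip 30 in diameter and 24 tall (18..42). Bore 19 right through, chamfered below. Origin: centre of its underside (the spigot's foot); z up along the bore. About 50 g. When the stack is home, its underside is 43 above the platter.
- presser_arm (a joint): Angle of the presser arm on its upright pivot, rad: 0 right out, growing as it swings in (counter-clockwise from above); the roller meets a centred roll at about 1.25; stops at 0 and 1.45. It stays where it is left: about 1.5 N at the roller moves it. Start 0.25..0.55. The bar, 14 wide, lies at heights 36..44 above the bench.
- presser_roller (a point): Centre of the arm's upright roller (16 in diameter, heights 47..74, with a 12 mm round knob above it to 82), 94.5 from the pivot; height 60.
- presser_pivot (a point): On the arm's pivot axis, at height 60; the post ends at 53.
- dispenser: Blue bench tape dispenser, 135 x 55 x 70 tall; leave alone. Origin: centre of its underside, long along x.
- tape_roll: Wide roll of packing tape lying flat, outer diameter 98, bore 76, 45 tall; leave alone. Origin: centre of its underside.
- pen: Black marker lying on the bench, 130 long, 13 thick, along x; leave alone. Origin: on the bench under its middle.
- pack: Film-wrapped pack of blue strips, 110 x 165 x 45; leave alone. Origin: centre of its underside.
Not all that is in view belongs to the job. What is shaped like the roll but orange or pink is not meant.

How it is judged:
By the outcome, as a careful person would: the job done as asked, in the order asked, and still so for the second after the job is handed in, with the robot touching nothing.
It also fails if it takes over 70 s, if anything falls off the work surface, if the arm or the gripper's body presses on something with over 40 N, if the wrist force passes 120 N, or if a joint passes its speed limit or range.

## Working session

There is one attempt and no reset: what is moved stays moved. The work goes in short steps, Python scripts to look and compute and a shell command to move; the robot and the scene stay as the last step left them, time stands still between calls to the robot, and variables do not carry over. Pictures are saved under pics/ and viewed, about 8 in all and at most 12, crops included, and the job is handed in when it is done.

```bash
ls; mkdir -p pics; python3 - <<'E'
from cell import status, camera, order, manip
import cv2
s=status.sense()
print(s['t'],s['tool_pos'],s['tool_rot'],s['opening'],manip.tcp_to_tips)
for n in ("scene","top"):
    c=camera(n); print(n,c['K'],c['position'],c['orientation'])
    cv2.imwrite(f"pics/{n}0.png",cv2.resize(c['img'][:,:,::-1],(800,600),interpolation=cv2.INTER_CUBIC))
E
```

```text
pics
0.0 [0.26465737 0.5655474  0.23245766] [-0.59634755  0.596943    0.37889488 -0.38008857] 0.08718652788193988 0.011
scene [[445.97868259   0.         248.92211142]
 [  0.         445.97868259 197.1844549 ]
 [  0.           0.           1.        ]] [0.99051663 0.77069615 0.78464201] [-0.1056381   0.21151811  0.87394229 -0.42464756]
top [[445.32313194   0.         250.31452009]
 [  0.         445.32313194 195.99832876]
 [  0.           0.           1.        ]] [0.42410103 0.00815359 1.29303876] [ 0.03801573 -0.70466544  0.70693825 -0.04732575]
```

View pics/top0.png

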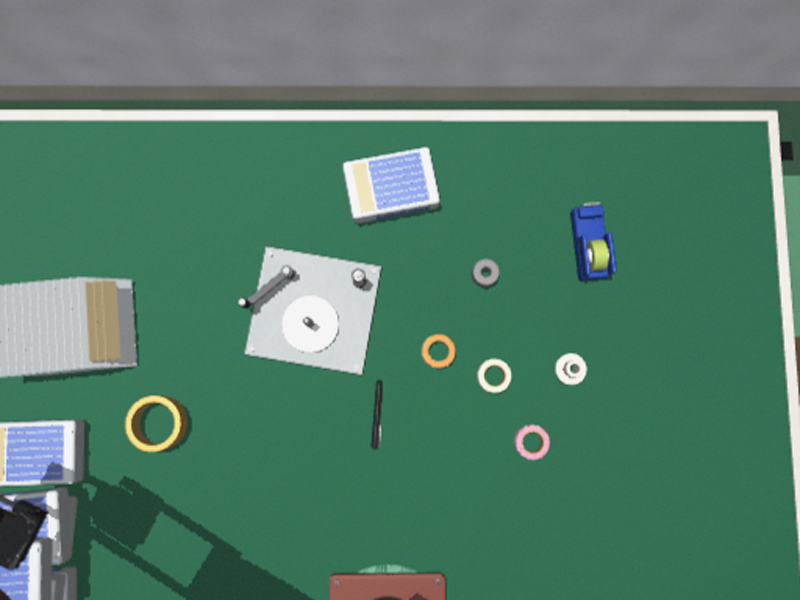

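View pics/scene0.png

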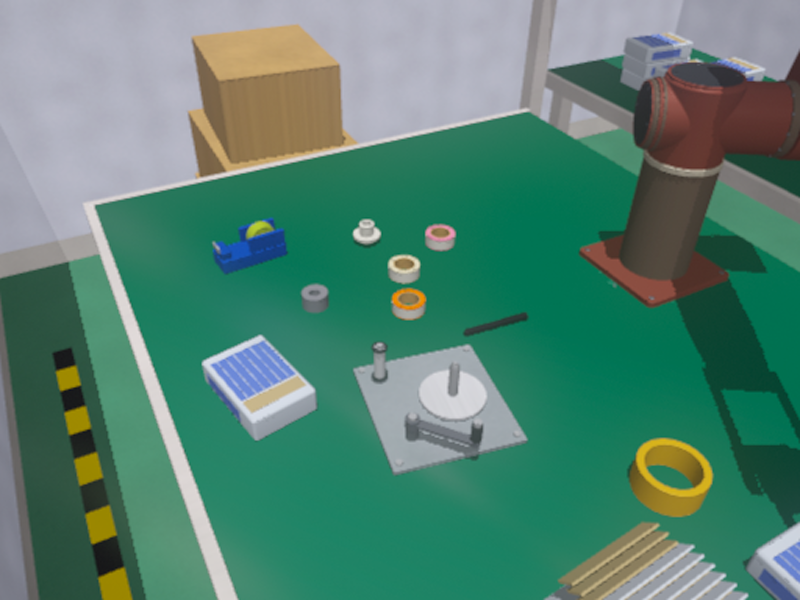

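```bash
python3 - <<'E'
from cell import status
from scipy.spatial.transform import Rotation as R
q=status.sense()['tool_rot'];print(R.from_quat(q,scalar_first=True).as_matrix().round(3))
E
```

```text
[[ 0.424 -0.001 -0.906]
 [ 0.906 -0.001  0.424]
 [-0.002 -1.     0.   ]]
```

Top view (800x600): platter centre ≈(310,324), plate corners ≈(267,248),(381,266),(362,374),(246,354), presser roller ≈(243,303), spacer (486,272), white roll (494,376), bushing (571,369); orange (438,351) and pink (533,442) rolls are decoys. Scene view agrees. Next I measure these.

```bash
cat > h.py <<'E'
import numpy as np, cv2
from scipy.spatial.transform import Rotation as R
from scipy.optimize import fsolve
from cell import status, camera
def proj(c,P):
    p=(np.atleast_2d(P)-c['position'])@R.from_quat(c['orientation'],scalar_first=True).as_matrix()
    return (p[:,:2]/p[:,2:])@np.diag([c['K'][0][0],c['K'][1][1]])+np.array(c['K'])[:2,2]
def ray(c,uv,z):
    d=R.from_quat(c['orientation'],scalar_first=True).as_matrix()@np.linalg.solve(c['K'],[*uv,1])
    o=np.array(c['position']); return (o+d*(z-o[2])/d[2])[:2]
def mask(c):
    h=cv2.cvtColor(c['img'],cv2.COLOR_RGB2HSV); return h
def blob(m,uv):
    n,l,s,ce=cv2.connectedComponentsWithStats(m.astype(np.uint8))
    k=min(range(1,n),key=lambda i:np.hypot(*(ce[i]-uv))+(1e3 if s[i,4]<25 else 0))
    return (l==k).astype(np.uint8),s[k]
def hullc(pts):
    h=cv2.convexHull(pts.astype(np.float32)); M=cv2.moments(h); return np.array([M['m10'],M['m01']])/M['m00'],M['m00']
def ring(xy,r,z):
    a=np.linspace(0,2*np.pi,60); return np.c_[xy[0]+r*np.cos(a),xy[1]+r*np.sin(a),0*a+z]
def fit(c,m,levels,uv):
    """centre of an upright round solid with silhouette of (r,z) levels"""
    b,s=blob(m,uv); cs,_=cv2.findContours(b,cv2.RETR_EXTERNAL,cv2.CHAIN_APPROX_NONE)
    f=np.zeros_like(b); cv2.drawContours(f,cs,-1,1,-1)
    y,x=np.nonzero(f); t=np.array([x.mean(),y.mean()])
    g=lambda xy:hullc(proj(c,np.vstack([ring(xy,r,z) for r,z in levels])))
    xy=fsolve(lambda q:g(q)[0]-t,ray(c,t,levels[-1][1])); return xy,len(x),g(xy)[1],t
E
python3 - <<'E'
from h import *
import numpy as np
S={'spacer':[(.024,0),(.024,.03)],'roll':[(.03,0),(.03,.025)],'bush':[(.028,.012),(.028,.018),(.015,.042)]}
px={'top':dict(spacer=(486,272),roll=(494,376),bush=(571,369),plat=(310,324)),'scene':dict(spacer=(315,298),roll=(404,268),bush=(367,232),plat=(453,394))}
for n in ('top','scene'):
    c=camera(n);h=mask(c).astype(int)
    for k,l in S.items():
        m=(h[...,1]<110)
        if k=='roll': m=(h[...,1]<110)|(h[...,0]<35)
        print(n,k,*fit(c,m,l,np.array(px[n][k])/1.5625))
    I=c['img'].min(2); print(n,'plate px',I[int(px[n]['plat'][1]/1.5625)+4,int(px[n]['plat'][0]/1.5625)-30:int(px[n]['plat'][0]/1.5625)+30:2])
    m=I>205
    print(n,'plat',*fit(c,m,[(.052,.02)],np.array(px[n]['plat'])/1.5625))
c=camera('top')
q=[ray(c,np.array(p)/1.5625,.01) for p in ((267,248),(381,266),(362,374),(246,354))]
print(q,[np.linalg.norm(q[i]-q[i-1]) for i in range(4)])
d=(q[0]-q[3])+(q[1]-q[2]);print('yaw',np.degrees(np.arctan2(d[1],d[0])))
print('roller',ray(c,np.array((243,302))/1.5625,.082))
E
```

```text
top spacer [ 0.64286472 -0.18350122] 275 247.76680979132652 [310.19272727 174.07272727]
top roll [ 0.45183158 -0.19593328] 423 373.8089469226543 [315.78250591 240.03782506]
top bush [ 0.46328825 -0.33720928] 358 309.6770561139565 [364.8575419  235.83519553]
top plate px [210 212 213 214 214 213 222 244 244 244 244 244 244 244 244 243 220 177
 244 244 244 244 244 244 144 213 213 215 214 213]
top plat [0.56900758 0.1305635 ] 4674 1021.9861623442266 [201.76401369 199.50855798]
scene spacer [ 0.64312102 -0.18921859] 278 277.1009278058773 [201.07913669 190.39928058]
scene roll [ 0.45218298 -0.20097682] 343 310.53800431941636 [258.13119534 171.69970845]
scene bush [ 0.46429015 -0.34061224] 226 199.21069272223394 [234.34513274 148.42035398]
scene plate px [164 165 166 165 165 177 209 208 208 209 210 209 210 210 214 213 213 210
 213 214 213 213 211 213 212 213 167 161 160 161]
scene plat [0.55073992 0.14038738] 829 1049.9640845048707 [289.42943305 252.70325694]
[array([0.69020745, 0.22287704]), array([0.65566343, 0.00953566]), array([0.45468382, 0.04484829]), array([0.49205521, 0.25791648])] [np.float64(0.20122641818774634), np.float64(0.21611995356223931), np.float64(0.20405828821250832), np.float64(0.21632076189272037)]
yaw -9.996429400780652
roller [0.57916712 0.25105088]
```

```bash
python3 - <<'E'
from h import *
for n,th,p in (('top',230,(310,324)),('scene',190,(453,394))):
    c=camera(n); I=c['img'].min(2)
    xy,a,g,t=fit(c,I>th,[(.052,.02)],np.array(p)/1.5625); print(n,xy,a,g)
    b,_=blob(I>th,np.array(p)/1.5625); ct=max(cv2.findContours(b,0,1)[0],key=len)
    e=cv2.fitEllipse(cv2.convexHull(ct)); print(e, ray(c,e[0],.02))
    print('tip px pred',proj(c,[[*xy,.084]])*1.5625)
E
```

```text
top [0.54838899 0.14147545] 1003 1028.3119473393308
((197.8721923828125, 206.6811981201172), (35.10573196411133, 35.848411560058594), 51.45189666748047) [0.548085  0.1415465]
tip px pred [[305.40275065 319.21736869]]
scene [0.55115009 0.14052859] 914 1050.6940414425917
((289.3562316894531, 251.90223693847656), (30.18614387512207, 42.85409927368164), 97.19841003417969) [0.55040512 0.1397592 ]
tip px pred [[454.59430733 363.35368216]]
```

```bash
python3 -m crank '[[[0,-0.15,0],[0,0,0],100],[[0,-0.15,0],[0,0,0],100],[[0,-0.1386,0],[0,0,0],100],[[0,0,0],[0,0,0],100],[[0,0,0],[0,0,0],100],[[0,0,0],[0,0,0],100],[[0,0,0],[0,0,0],100],[[0,0,0],[0,0,0],100],[[0,0,0],[0,0,0],100],[[0,0,0],[0,0,0],100]]' 20; python3 -c "
from h import *
print(R.from_quat(status.sense()['tool_rot'],scalar_first=True).as_matrix().round(4))"
```

```text
t: 1.6
tool_pos: [0.265, 0.566, 0.2335]
tool_rot: [0.5, -0.5, -0.5, 0.5]
contact_force: [-0.1, -0.6, -0.4]
opening: 0.0867
[[-7.e-04 -0.e+00 -1.e+00]
 [ 1.e+00 -1.e-04 -7.e-04]
 [-1.e-04 -1.e+00  0.e+00]]
```

```bash
python3 -m crank '[[[0,0,0],[-0.054,0,-0.027],100],[[0,0,0],[-0.054,0,-0.027],100],[[0,0,0],[-0.054,0,-0.027],100],[[0,0,0],[-0.054,0,-0.027],100],[[0,0,0],[-0.054,0,-0.027],100],[[0,0,0],[-0.054,0,-0.027],100],[[0,0,0],[-0.054,0,-0.027],100],[[0,0,0],[-0.054,0,-0.027],100],[[0,0,0],[-0.054,0,-0.027],100],[[0,0,0],[-0.054,0,-0.027],100]]'
```

```text
t: 2.85
tool_pos: [0.5361, 0.0243, 0.2339]
tool_rot: [-0.5, 0.5, 0.5, -0.5]
contact_force: [0.2, 0.2, 0.0]
opening: 0.0871
```

```bash
python3 -m crank '[[[0,0,0],[-0.0526,0,-0.0267],100],[[0,0,0],[-0.0526,0,-0.0267],100],[[0,0,0],[-0.0526,0,-0.0267],100],[[0,0,0],[-0.0525,0,-0.0268],100],[[0,0,0],[0,0.05,0],100],[[0,0,0],[0,0.05,0],100],[[0,0,0],[0,0.034,0],100],[[0,0,0],[0,0,0],100],[[0,0,0],[0,0,0],100],[[0,0,0],[0,0,0],100]]'; python3 - <<'E'
from h import *
for n,x0,y0 in (('top',240,110),('scene',120,100)):
    c=camera(n); cv2.imwrite(f'pics/{n}1.png',c['img'][y0:y0+130,x0:x0+160,::-1])
a=cv2.imread('pics/top1.png');b=cv2.imread('pics/scene1.png')
cv2.imwrite('pics/a1.png',cv2.resize(np.hstack([a,b]),(800,325),interpolation=cv2.INTER_CUBIC))
E
```

```text
t: 4.1
tool_pos: [0.6442, -0.1845, 0.1025]
tool_rot: [-0.498, 0.501, 0.501, -0.5]
contact_force: [0.3, 0.1, 0.2]
opening: 0.0869
```

View pics/a1.png

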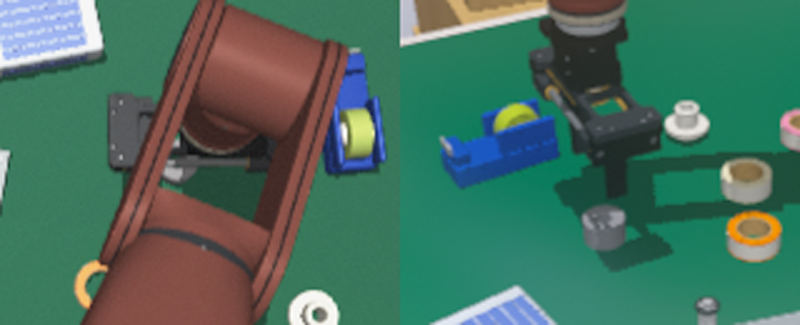

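The gripper's finger stands over the spacer (scene crop ≈(605,230)); the arm hides it from the top camera. Dispenser is clear of the body.

```bash
python3 -m crank '[[[0,0,0],[-0.0015,0.04,0.001],100],[[0,0,0],[0,0.03,0],100],[[0,0,0],[0,0.0155,0],100],[[0,0,0],[0,0,0],100],[[0,0,0],[0,0,0],40],[[0,0,0],[0,0,0],40],[[0,0,0],[0,0,0],40],[[0,0,0],[0,0,0],40],[[0,0,0],[0,0,0],40],[[0,0,0],[0,0,0],40]]' 20
```

```text
t: 5.45
tool_pos: [0.6415, -0.1855, 0.0142]
tool_rot: [-0.5, 0.5, 0.5, -0.5]
contact_force: [-0.3, 0.8, 2.1]
opening: 0.0472
```

```bash
python3 -m crank '[[[0,0,0],[0,0,0],30],[[0,0,0],[0,-0.03,0],30],[[0,0,0],[0,-0.05,0],30],[[0,0,0],[0,-0.04,0],30],[[0,0,0],[0.055,0,0.0155],30],[[0,0,0],[0.055,0,0.0155],30],[[0,0,0],[0.055,0,0.0155],30],[[0,0,0],[0.055,0,0.0155],30],[[0,0,0],[0.055,0,0.0155],30],[[0,0,0],[0.0515,0,0.0155],30]]' 25
python3 -m crank '[[[0,0,0],[0,0,0],30],[[0,0,0],[0,0,0],30],[[0,0,0],[0,0,0],30],[[0,0,0],[0,0,0],30],[[0,0,0],[0,0,0],30],[[0,0,0],[0,0,0],30],[[0,0,0],[0,0,0],30],[[0,0,0],[0,0,0],30],[[0,0,0],[0,0,0],30],[[0,0,0],[0,0,0],30]]' 25
python3 - <<'E'
from h import *
u=[(130,150,'top'),(210,150,'scene')];o=[]
s=status.sense();print(s['tool_pos'])
for x0,y0,n in u:
    c=camera(n); o.append(cv2.resize(c['img'][y0:y0+120,x0:x0+130,::-1],(400,369),interpolation=cv2.INTER_CUBIC))
    cv2.imwrite(f'pics/{n}2raw.png',c['img'][:,:,::-1])
cv2.imwrite('pics/a2.png',np.hstack(o))
E
```

```text
t: 6.7
tool_pos: [0.5474, 0.1427, 0.134]
tool_rot: [-0.5, 0.5, 0.5, -0.5]
contact_force: [0.9, -0.1, 0.6]
opening: 0.0466
t: 7.95
tool_pos: [0.5482, 0.141, 0.134]
tool_rot: [0.5, -0.5, -0.5, 0.5]
contact_force: [0.9, 0.4, -0.7]
opening: 0.0466
[0.5481757  0.14100827 0.13402749]
```

View pics/a2.png

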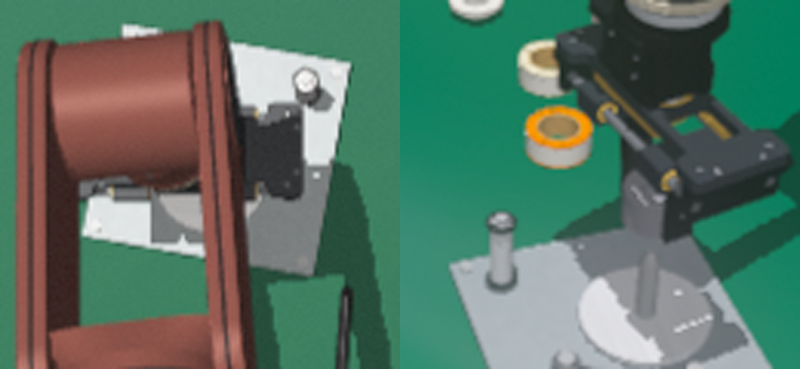

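```bash
python3 - <<'E'
from h import *
c=camera('scene'); k=10; x0,y0=265,188
im=cv2.resize(c['img'][y0:y0+60,x0:x0+60,::-1],None,fx=k,fy=k,interpolation=cv2.INTER_CUBIC)
def draw(P,col):
    p=((proj(c,P)-[x0,y0]+.5)*k).astype(int); cv2.polylines(im,[cv2.convexHull(p)],True,col,1)
x,y,z=status.sense()['tool_pos']
draw(np.vstack([ring((x,y),.024,z-.0142),ring((x,y),.024,z+.0158)]),(0,0,255))
draw(ring((.5485,.141),.052,.02),(255,0,0))
draw(np.vstack([ring((.5485,.141),.008,.02),ring((.5485,.141),.008,.074),ring((.5485,.141),.003,.084)]),(0,255,255))
cv2.imwrite('pics/a3.png',im)
E
```

```text
(no output)
```

View pics/a3.png

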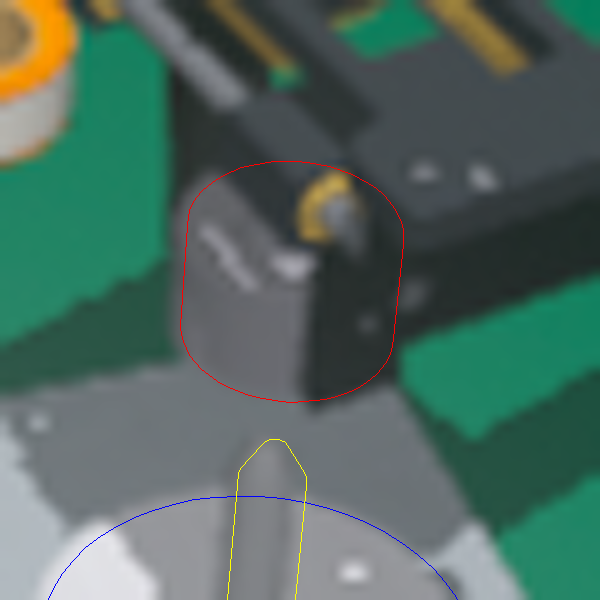

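Predicted and actual outlines agree: spacer and spindle are both about 0.8 px left of the prediction, so their relative alignment is good. Lowering with force checks.

```bash
python3 -m crank '[[[0,0,0],[0,0.02,0],30],[[0,0,0],[0,0.012,0],30],[[0,0,0],[0,0.005,0],30],[[0,0,0],[0,0.005,0],30],[[0,0,0],[0,0.004,0],30],[[0,0,0],[0,0.004,0],30],[[0,0,0],[0,0.003,0],30],[[0,0,0],[0,0.003,0],30],[[0,0,0],[0,0,0],30],[[0,0,0],[0,0,0],30]]'; python3 -c "
from h import *
s=status.sense();print(s['contact_force'],s['wrist_torque'],s['tool_pos'])"
```

```text
t: 9.35
tool_pos: [0.5483, 0.141, 0.0782]
tool_rot: [-0.5, 0.5, 0.5, -0.5]
contact_force: [0.4, 0.0, -0.2]
opening: 0.0466
[ 0.42612394  0.03899004 -0.22778035] [ 0.05082698 -0.02659444 -0.01157908] [0.54829973 0.14100614 0.07816204]
```

```bash
python3 -m crank '[[[0,0,0],[0,0.01,0],30],[[0,0,0],[0,0.01,0],30],[[0,0,0],[0,0.01,0],30],[[0,0,0],[0,0.008,0],30],[[0,0,0],[0,0.003,0],30],[[0,0,0],[0,0.001,0],30],[[0,0,0],[0,0.001,0],30],[[0,0,0],[0,0,0],30],[[0,0,0],[0,0,0],30],[[0,0,0],[0,0,0],30]]'; python3 -c "
from h import *
s=status.sense();print(s['contact_force'],s['wrist_torque'],s['tool_pos'])"
```

```text
t: 10.6
tool_pos: [0.5484, 0.141, 0.0352]
tool_rot: [-0.5, 0.5, 0.5, -0.5]
contact_force: [0.3, -0.0, 0.4]
opening: 0.0466
[ 0.34630796 -0.0234378   0.42911444] [ 0.0105025   0.04262808 -0.00414171] [0.54836842 0.1409762  0.03524386]
```

```bash
python3 -m crank '[[[0,0,0],[0,0.0007,0],30],[[0,0,0],[0,0.0007,0],30],[[0,0,0],[0,0.0003,0],30],[[0,0,0],[0,0,0],30],[[0,0,0],[0,0,0],30],[[0,0,0],[0,0,0],30],[[0,0,0],[0,0,0],30],[[0,0,0],[0,0,0],30],[[0,0,0],[0,0,0],30],[[0,0,0],[0,0,0],30]]'; python3 -c "
from h import *
s=status.sense();print(s['contact_force'],s['wrist_torque'],s['tool_pos'])"
```

```text
t: 11.85
tool_pos: [0.5483, 0.141, 0.0341]
tool_rot: [0.5, -0.5, -0.5, 0.5]
contact_force: [-3.7, -0.2, 6.0]
opening: 0.0467
[-3.6596393  -0.2030231   5.97868056] [-0.07598837  0.56312915 -0.08044705] [0.54831387 0.14099941 0.03411599]
```

```bash
python3 -m crank '[[[0,0,0],[0,0,0],80],[[0,0,0],[0,0,0],90],[[0,0,0],[0,0,0],90],[[0,0,0],[0,-0.01,0],90],[[0,0,0],[0,-0.03,0],90],[[0,0,0],[0,-0.04,0],90],[[0,0,0],[0,-0.04,0],90],[[0,0,0],[-0.055,0,0.0155],90],[[0,0,0],[-0.055,0,0.0155],90],[[0,0,0],[-0.055,0,0.0155],90]]'
python3 -m crank '[[[0,0,0],[-0.055,0,0.0155],90],[[0,0,0],[-0.055,0,0.0155],90],[[0,0,0],[-0.05,0,0.0155],90],[[0,0,0],[-0.014,0,0.0035],90],[[0,0,0],[0,0,0],90],[[0,0,0],[0,0,0],90],[[0,0,0],[0,0,0],90],[[0,0,0],[0,0,0],90],[[0,0,0],[0,0,0],90],[[0,0,0],[0,0,0],90]]'
python3 - <<'E'
from h import *
o=[]
for n,x0,y0,w,h in (('scene',200,140,150,150),('top',160,140,200,150)):
    c=camera(n); cv2.imwrite(f'pics/{n}4.png',c['img'][:,:,::-1]); o.append(cv2.resize(c['img'][y0:y0+h,x0:x0+w,::-1],None,fx=2.28,fy=2.28,interpolation=cv2.INTER_CUBIC))
cv2.imwrite('pics/a4.png',np.hstack(o))
c=camera('scene');I=mask(c).astype(int)
print(fit(c,(I[...,1]<110)|(I[...,0]<35),[(.03,0),(.03,.025)],np.array((404,268))/1.5625))
E
```

```text
t: 13.1
tool_pos: [0.5016, -0.0254, 0.1544]
tool_rot: [-0.499, 0.5, 0.501, -0.5]
contact_force: [0.9, -0.5, -0.4]
opening: 0.0784
t: 14.35
tool_pos: [0.452, -0.1979, 0.1533]
tool_rot: [0.5, -0.5, -0.5, 0.5]
contact_force: [0.2, 0.5, 0.4]
opening: 0.0784
(array([ 0.45198542, -0.20095948]), 350, 310.50633932685014, array([258.19142857, 171.68571429]))
```

View pics/a4.png

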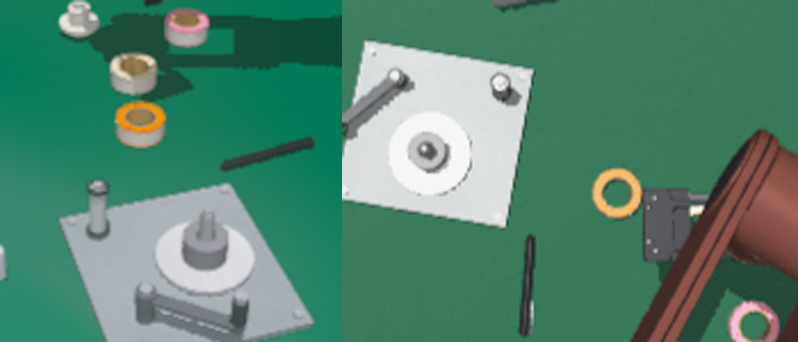

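Spacer is home on the platter, around the spindle (scene crop (205,240)); guide, presser and pen unmoved. Now I take the roll.

```bash
python3 -m crank '[[[0,0,0],[0,0.05,0],90],[[0,0,0],[0,0.05,0],90],[[0,0,0],[0,0.028,0],90],[[0,0,0],[0,0.011,0],90],[[0,0,0],[0,0,0],90],[[0,0,0],[0,0,0],50],[[0,0,0],[0,0,0],50],[[0,0,0],[0,0,0],50],[[0,0,0],[0,0,0],50],[[0,0,0],[0,0,0],50]]' 15
```

```text
t: 15.75
tool_pos: [0.4527, -0.1985, 0.0154]
tool_rot: [-0.499, 0.5, 0.5, -0.5]
contact_force: [-1.3, 0.4, 6.9]
opening: 0.0588
```

```bash
python3 -m crank '[[[0,0,0],[0,0,0],50],[[0,0,0],[0,-0.03,0],50],[[0,0,0],[0,-0.05,0],50],[[0,0,0],[0,-0.055,0],50],[[0,0,0],[0.055,0,-0.0155],50],[[0,0,0],[0.055,0,-0.0155],50],[[0,0,0],[0.055,0,-0.0155],50],[[0,0,0],[0.055,0,-0.0155],50],[[0,0,0],[0.055,0,-0.0155],50],[[0,0,0],[0.055,0,-0.0155],50]]'
python3 -m crank '[[[0,0,0],[0.0095,0,-0.0025],50],[[0,0,0],[0,0,0],50],[[0,0,0],[0,0,0],50],[[0,0,0],[0,0,0],50],[[0,0,0],[0,0,0],50],[[0,0,0],[0,0,0],50],[[0,0,0],[0,0,0],50],[[0,0,0],[0,0,0],50],[[0,0,0],[0,0,0],50],[[0,0,0],[0,0,0],50]]'
python3 - <<'E'
from h import *
c=camera('scene'); k=8; x0,y0=250,170
im=cv2.resize(c['img'][y0:y0+75,x0:x0+75,::-1],None,fx=k,fy=k,interpolation=cv2.INTER_CUBIC)
def draw(P,col):
    p=((proj(c,P)-[x0,y0]+.5)*k).astype(int); cv2.polylines(im,[cv2.convexHull(p)],True,col,1)
x,y,z=status.sense()['tool_pos'];print(x,y,z)
draw(np.vstack([ring((x,y),.03,z-.0150),ring((x,y),.03,z+.01)]),(0,0,255))
draw(np.vstack([ring((.5485,.141),.024,.02),ring((.5485,.141),.024,.05)]),(255,0,0))
draw(np.vstack([ring((.5485,.141),.008,.05),ring((.5485,.141),.008,.074),ring((.5485,.141),.003,.084)]),(0,255,255))
cv2.imwrite('pics/a5.png',im)
E
```

```text
t: 17.0
tool_pos: [0.5449, 0.1338, 0.1494]
tool_rot: [-0.5, 0.5, 0.5, -0.5]
contact_force: [0.5, 0.5, 0.2]
opening: 0.0588
t: 18.25
tool_pos: [0.5472, 0.1415, 0.1493]
tool_rot: [0.5, -0.5, -0.5, 0.5]
contact_force: [-0.7, 0.1, -0.1]
opening: 0.0587
0.5471778930035937 0.1415465310513488 0.14931468452507943
```

View pics/a5.png

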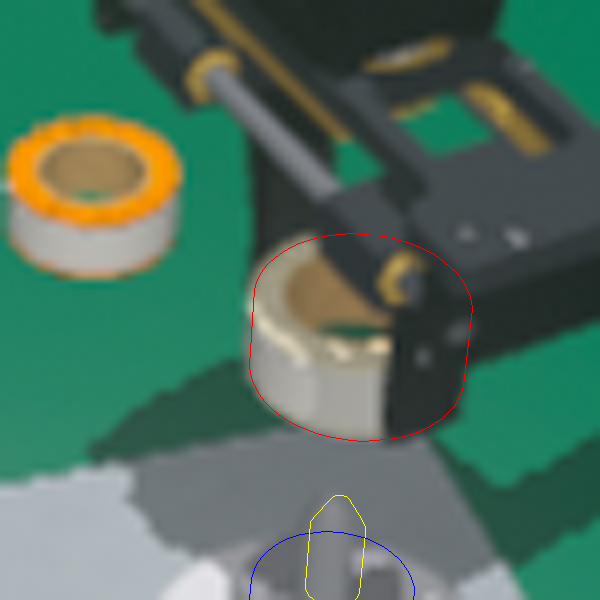

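```bash
python3 -m crank '[[[0,0,0],[-0.0005,0.015,-0.0015],50],[[0,0,0],[0,0.02,0],50],[[0,0,0],[0,0.02,0],50],[[0,0,0],[0,0.015,0],50],[[0,0,0],[0,0.01,0],50],[[0,0,0],[0,0,0],50],[[0,0,0],[0,0.001,0],50],[[0,0,0],[0,0.001,0],50],[[0,0,0],[0,0.001,0],50],[[0,0,0],[0,0,0],50]]'; python3 -c "
from h import *
s=status.sense();print(s['contact_force'],s['wrist_torque'],s['tool_pos'])"
```

```text
t: 19.55
tool_pos: [0.5488, 0.141, 0.0665]
tool_rot: [-0.5, 0.5, 0.5, -0.5]
contact_force: [-0.1, -0.1, -0.6]
opening: 0.0586
[-0.09229729 -0.126828   -0.61566372] [0.10518791 0.02729338 0.01060195] [0.54879543 0.14097422 0.06650741]
```

```bash
python3 -m crank '[[[0,0,0],[0,0.0005,0],50],[[0,0,0],[0,0.0005,0],50],[[0,0,0],[0,0.0005,0],50],[[0,0,0],[0,0.0003,0],50],[[0,0,0],[0,0,0],50],[[0,0,0],[0,0,0],50],[[0,0,0],[0,0,0],50],[[0,0,0],[0,0,0],50],[[0,0,0],[0,0,0],50],[[0,0,0],[0,0,0],50]]'; python3 -c "
from h import *
s=status.sense();print(s['contact_force'],s['wrist_torque'],s['tool_pos'])"
```

```text
t: 20.8
tool_pos: [0.5488, 0.141, 0.0654]
tool_rot: [0.5, -0.5, -0.5, 0.5]
contact_force: [-3.5, 0.0, 6.4]
opening: 0.0588
[-3.52385109  0.00718954  6.42446704] [-0.14593056  0.55996169 -0.02549463] [0.54880628 0.14095861 0.06539864]
```

```bash
python3 -m crank '[[[0,0,0],[0,0,0],80],[[0,0,0],[0,0,0],90],[[0,0,0],[0,0,0],90],[[0,0,0],[0,-0.01,0],90],[[0,0,0],[0,-0.03,0],90],[[0,0,0],[0,-0.03,0],90],[[0,0,0],[0,-0.02,0],90],[[0,0,0],[-0.055,0,0.01],80],[[0,0,0],[-0.055,0,0.01],80],[[0,0,0],[-0.055,0,0.01],80]]'
python3 -m crank '[[[0,0,0],[-0.055,0,0.01],80],[[0,0,0],[-0.055,0,0.01],80],[[0,0,0],[-0.055,0,0.01],80],[[0,0,0],[-0.055,0,0.01],80],[[0,0,0],[-0.055,0,0.01],80],[[0,0,0],[-0.04,0,0.005],80],[[0,0,0],[0,0,0],80],[[0,0,0],[0,0,0],80],[[0,0,0],[0,0,0],80],[[0,0,0],[0,0,0],80]]'
python3 - <<'E'
from h import *
ims=[]
for n,x0,y0,w,h,xs in (('top',165,175,60,60,[]),('scene',255,210,75,60,[])):
    c=camera(n)
    k=6 if n=='top' else 5
    im=cv2.resize(c['img'][y0:y0+h,x0:x0+w,::-1],None,fx=k,fy=k,interpolation=cv2.INTER_CUBIC)
    for q,col in (((.5485,.141),(0,0,255)),):
        for P,cl in ((np.vstack([ring(q,.03,.05),ring(q,.03,.075)]),(0,0,255)),(ring(q,.019,.075),(0,255,0)),(ring(q,.003,.084),(255,0,0))):
            p=((proj(c,P)-[x0,y0]+.5)*k).astype(int); cv2.polylines(im,[cv2.convexHull(p)],True,cl,1)
    ims.append(cv2.resize(im,(390,390*im.shape[0]//im.shape[1])))
H=max(i.shape[0] for i in ims)
cv2.imwrite('pics/a6.png',np.hstack([cv2.copyMakeBorder(i,0,H-i.shape[0],0,10,0) for i in ims]))
c=camera('scene');I=mask(c).astype(int)
print(status.sense()['tool_pos'],fit(c,I[...,1]<110,[(.028,.012),(.028,.018),(.015,.042)],np.array((367,232))/1.5625))
E
```

```text
t: 22.05
tool_pos: [0.5184, -0.0253, 0.1549]
tool_rot: [-0.499, 0.5, 0.501, -0.5]
contact_force: [0.2, -0.3, -0.7]
opening: 0.07
t: 23.3
tool_pos: [0.4645, -0.338, 0.1546]
tool_rot: [-0.499, 0.499, 0.501, -0.501]
contact_force: [-0.6, 0.3, -0.7]
opening: 0.0695
[ 0.46435599 -0.33849681  0.15464624] (array([ 0.46391509, -0.34123709]), 230, 199.03705012181308, array([234.36521739, 148.3       ]))
```

View pics/a6.png

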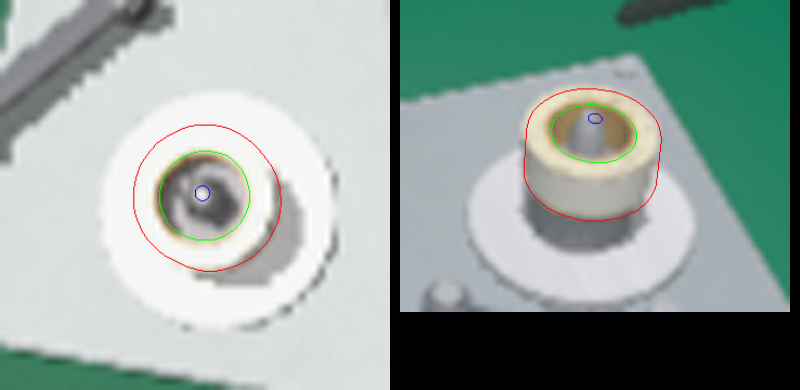

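Roll sits level on the spacer with its bore concentric with the spindle to within about 1 mm, in both views. Now the bushing.

```bash
python3 -m crank '[[[0,0,0],[0,0.05,0],80],[[0,0,0],[0,0.045,0],80],[[0,0,0],[0,0.0206,0],80],[[0,0,0],[0,0.007,0],80],[[0,0,0],[0,0,0],55],[[0,0,0],[0,0,0],20],[[0,0,0],[0,0,0],20],[[0,0,0],[0,0,0],20],[[0,0,0],[0,0,0],20],[[0,0,0],[0,0,0],20]]' 25
python3 -m crank '[[[0,0,0],[0,0,0],20],[[0,0,0],[0,0,0],20],[[0,0,0],[0,0,0],20],[[0,0,0],[0,-0.03,0],20],[[0,0,0],[0,-0.05,0],20],[[0,0,0],[0,-0.055,0],20],[[0,0,0],[0.03,0,-0.005],20],[[0,0,0],[0.055,0,-0.0097],20],[[0,0,0],[0.055,0,-0.0097],20],[[0,0,0],[0.055,0,-0.0097],20]]'
```

```text
t: 24.7
tool_pos: [0.4643, -0.3392, 0.0323]
tool_rot: [-0.5, 0.5, 0.5, -0.5]
contact_force: [-0.9, 0.7, 2.4]
opening: 0.0288
t: 25.95
tool_pos: [0.4977, -0.1424, 0.1663]
tool_rot: [0.5, -0.5, -0.5, 0.5]
contact_force: [1.6, -0.1, -0.8]
opening: 0.0288
```

```bash
python3 -m crank '[[[0,0,0],[0.055,0,-0.0097],20],[[0,0,0],[0.055,0,-0.0097],20],[[0,0,0],[0.055,0,-0.0097],20],[[0,0,0],[0.055,0,-0.0097],20],[[0,0,0],[0.045,0,-0.0085],20],[[0,0,0],[0.0185,0,-0.003],20],[[0,0,0],[0,0,0],20],[[0,0,0],[0,0,0],20],[[0,0,0],[0,0,0],20],[[0,0,0],[0,0,0],20]]'
python3 - <<'E'
from h import *
c=camera('scene'); k=8; x0,y0=250,160
im=cv2.resize(c['img'][y0:y0+75,x0:x0+75,::-1],None,fx=k,fy=k,interpolation=cv2.INTER_CUBIC)
def draw(P,col):
    p=((proj(c,P)-[x0,y0]+.5)*k).astype(int); cv2.polylines(im,[cv2.convexHull(p)],True,col,1)
x,y,z=status.sense()['tool_pos'];print(x,y,z)
b=z-.0323
draw(np.vstack([ring((x,y),.0175,b+.004),ring((x,y),.0175,b+.012)]),(0,255,0))
draw(np.vstack([ring((x,y),.028,b+.012),ring((x,y),.028,b+.018)]),(0,0,255))
q=(.5485,.141)
draw(np.vstack([ring(q,.03,.05),ring(q,.03,.075)]),(255,0,0))
draw(np.vstack([ring(q,.008,.05),ring(q,.008,.074),ring(q,.003,.084)]),(0,255,255))
cv2.imwrite('pics/a7.png',im)
E
```

```text
t: 27.2
tool_pos: [0.5482, 0.1384, 0.167]
tool_rot: [-0.5, 0.5, 0.5, -0.5]
contact_force: [0.1, -0.5, -0.6]
opening: 0.0289
0.5481959053586917 0.1385990567605426 0.1670269598159457
```

View pics/a7.png

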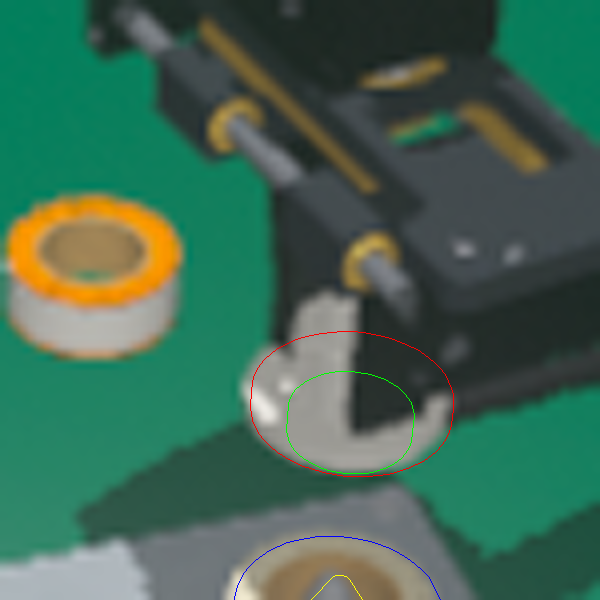

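Bushing is held level, about 0.6 px left of prediction, the same camera bias as before. Correct y by +2.4 mm and lower.

```bash
python3 -m crank '[[[0,0,0],[0.0024,0.02,-0.0004],20],[[0,0,0],[0,0.02,0],20],[[0,0,0],[0,0.005,0],20],[[0,0,0],[0,0.004,0],20],[[0,0,0],[0,0.004,0],20],[[0,0,0],[0,0.003,0],20],[[0,0,0],[0,0.002,0],20],[[0,0,0],[0,0,0],20],[[0,0,0],[0,0,0],20],[[0,0,0],[0,0,0],20]]'; python3 -c "
from h import *
s=status.sense();print(s['contact_force'],s['wrist_torque'],s['tool_pos'])"
```

```text
t: 28.5
tool_pos: [0.5486, 0.1419, 0.1091]
tool_rot: [-0.5, 0.5, 0.5, -0.5]
contact_force: [0.1, 0.3, -0.6]
opening: 0.0289
[ 0.12371966  0.28915987 -0.61013297] [ 0.04188546  0.02475249 -0.01862962] [0.54864538 0.14186585 0.10912706]
```

Foot at 77 mm, over the spindle, no contact force. Nudge y −0.9 mm and continue.

```bash
python3 -m crank '[[[0,0,0],[-0.0009,0.001,0],20],[[0,0,0],[0,0.002,0],20],[[0,0,0],[0,0.002,0],20],[[0,0,0],[0,0.002,0],20],[[0,0,0],[0,0,0],20],[[0,0,0],[0,0,0],20],[[0,0,0],[0,0,0],20],[[0,0,0],[0,0,0],20],[[0,0,0],[0,0,0],20],[[0,0,0],[0,0,0],20]]'; python3 -c "
from h import *
s=status.sense();print(s['contact_force'],s['wrist_torque'],s['tool_pos'])"
```

```text
t: 29.75
tool_pos: [0.5485, 0.141, 0.1019]
tool_rot: [0.5, -0.5, -0.5, 0.5]
contact_force: [0.1, 1.0, -0.6]
opening: 0.029
[ 0.12731029  0.98016652 -0.64324449] [-0.0183121  -0.01685553 -0.01992078] [0.54851505 0.14096972 0.1019264 ]
```

```bash
python3 -m crank '[[[0,0,0],[0,0.002,0],20],[[0,0,0],[0,0.002,0],20],[[0,0,0],[0,0.001,0],20],[[0,0,0],[0,0.0006,0],20],[[0,0,0],[0,0.0005,0],20],[[0,0,0],[0,0.0005,0],20],[[0,0,0],[0,0,0],20],[[0,0,0],[0,0,0],20],[[0,0,0],[0,0,0],20],[[0,0,0],[0,0,0],20]]'; python3 -c "
from h import *
s=status.sense();print(s['contact_force'],s['wrist_torque'],s['tool_pos'])"
```

```text
t: 31.0
tool_pos: [0.5485, 0.141, 0.0954]
tool_rot: [-0.5, 0.5, 0.5, -0.5]
contact_force: [-0.7, 0.7, 0.4]
opening: 0.0289
[-0.66234639  0.71990601  0.41688413] [ 0.0432868   0.01800177 -0.00266626] [0.54854832 0.14099958 0.09539875]
```

```bash
python3 -m crank '[[[0,0,0],[0,0.0005,0],20],[[0,0,0],[0,0.0005,0],20],[[0,0,0],[0,0,0],20],[[0,0,0],[0,0,0],20],[[0,0,0],[0,0,0],20],[[0,0,0],[0,0,0],20],[[0,0,0],[0,0,0],20],[[0,0,0],[0,0,0],20],[[0,0,0],[0,0,0],20],[[0,0,0],[0,0,0],20]]'; python3 -c "
from h import *
s=status.sense();print(s['contact_force'],s['wrist_torque'],s['tool_pos'])"
```

```text
t: 32.25
tool_pos: [0.5488, 0.141, 0.0953]
tool_rot: [-0.5, 0.5, 0.5, -0.5]
contact_force: [-2.6, 0.2, 6.8]
opening: 0.0294
[-2.58857608  0.20071021  6.79787454] [-0.0930464   0.43394699  0.00592849] [0.5488061  0.14096956 0.09525781]
```

Home: contact at the expected height. Release, rise, and go to the outer side of the presser roller (pivot computed at (0.642,0.181); roller (0.579,0.251), 94 mm from it, as it should be).

```bash
python3 -m crank '[[[0,0,0],[0,0,0],60],[[0,0,0],[0,0,0],60],[[0,0,0],[0,0,0],60],[[0,0,0],[0,-0.01,0],60],[[0,0,0],[0,-0.03,0],60],[[0,0,0],[0,-0.035,0],60],[[0,0,0],[0.049,0,-0.01],0],[[0,0,0],[0.049,0,-0.01],0],[[0,0,0],[0.048,0,-0.01],0],[[0,0,0],[0,0,0],0]]' 20
python3 -m crank '[[[0,0,0],[0,0,0],0],[[0,0,0],[0,0,0],0],[[0,0,0],[0,0,0],0],[[0,0,0],[0,0,0],0],[[0,0,0],[0,0,0],0],[[0,0,0],[0,0,0],0],[[0,0,0],[0,0,0],0],[[0,0,0],[0,0,0],0],[[0,0,0],[0,0,0],0],[[0,0,0],[0,0,0],0]]'
python3 - <<'E'
from h import *
print(status.sense()['tool_pos'])
ims=[]
for n,x0,y0,w,h in (('scene',240,190,90,110),('top',130,140,90,110)):
    c=camera(n);im=cv2.resize(c['img'][y0:y0+h,x0:x0+w,::-1],None,fx=4.4,fy=4.4,interpolation=cv2.INTER_CUBIC)
    for q,r in (((.579,.251),.008),((.579,.287),.012)):
        p=((proj(c,np.vstack([ring(q,r,.055),ring(q,r,.074)]))-[x0,y0]+.5)*4.4).astype(int); cv2.polylines(im,[cv2.convexHull(p)],True,(0,0,255),1)
    ims.append(im)
cv2.imwrite('pics/a8.png',np.hstack(ims))
E
```

```text
t: 33.5
tool_pos: [0.5784, 0.2902, 0.1699]
tool_rot: [-0.499, 0.499, 0.502, -0.501]
contact_force: [0.9, 0.0, -0.2]
opening: 0.0201
t: 34.75
tool_pos: [0.5784, 0.287, 0.1693]
tool_rot: [0.5, -0.5, -0.5, 0.5]
contact_force: [-0.4, 0.4, -0.3]
opening: 0.0002
[0.57835906 0.28701485 0.16929676]
```

View pics/a8.png

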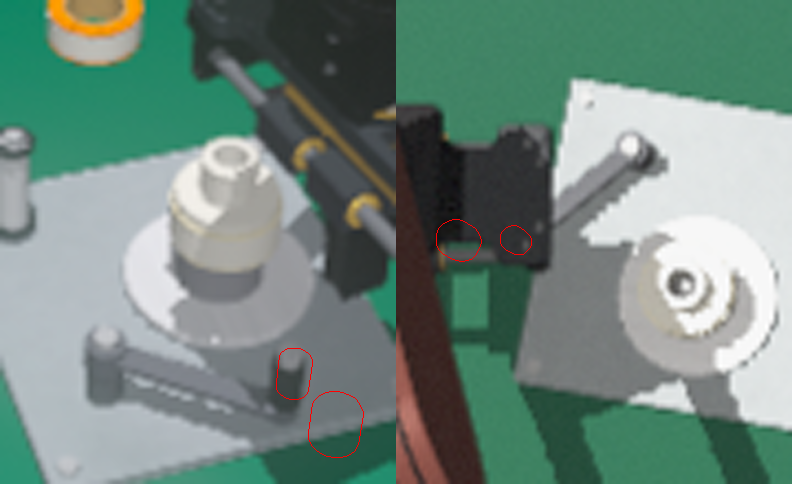

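Stack is seated; the actual roller matches its predicted outline to about 1 px, and the descent spot is clear.

```bash
python3 -m crank '[[[0,0,0],[0.002,0.05,0],0],[[0,0,0],[0,0.035,0],0],[[0,0,0],[0,0.018,0],0],[[0,0,0],[0,0,0],0],[[0,0,0],[0,0,0],0],[[0,0,0],[-0.005,0,0],0],[[0,0,0],[-0.005,0,0],0],[[0,0,0],[-0.004,0,0],0],[[0,0,0],[0,0,0],0],[[0,0,0],[0,0,0],0]]'
```

```text
t: 36.1
tool_pos: [0.5784, 0.275, 0.0664]
tool_rot: [-0.5, 0.5, 0.5, -0.5]
contact_force: [-0.4, 0.3, -0.2]
opening: 0.0006
```

```bash
python3 -m crank '[[[0,0,0],[-0.006,0,0.0056],0],[[0,0,0],[-0.006,0,0.0056],0],[[0,0,0],[-0.007,0,0.0045],0],[[0,0,0],[-0.007,0,0.0045],0],[[0,0,0],[-0.0075,0,0.0033],0],[[0,0,0],[-0.0075,0,0.0033],0],[[0,0,0],[-0.008,0,0.0019],0],[[0,0,0],[-0.008,0,0.0019],0],[[0,0,0],[0,0,0],0],[[0,0,0],[0,0,0],0]]'; python3 - <<'E'
from h import *
o=[]
for n,x0,y0,w,h in (('scene',240,190,90,110),('top',130,140,90,110)):
    c=camera(n);o.append(cv2.resize(c['img'][y0:y0+h,x0:x0+w,::-1],None,fx=4.4,fy=4.4,interpolation=cv2.INTER_CUBIC))
cv2.imwrite('pics/a9.png',np.hstack(o))
E
```

```text
t: 37.35
tool_pos: [0.5486, 0.2176, 0.0667]
tool_rot: [-0.499, 0.5, 0.5, -0.5]
contact_force: [-0.5, 0.1, -0.1]
opening: 0.0003
```

View pics/a9.png

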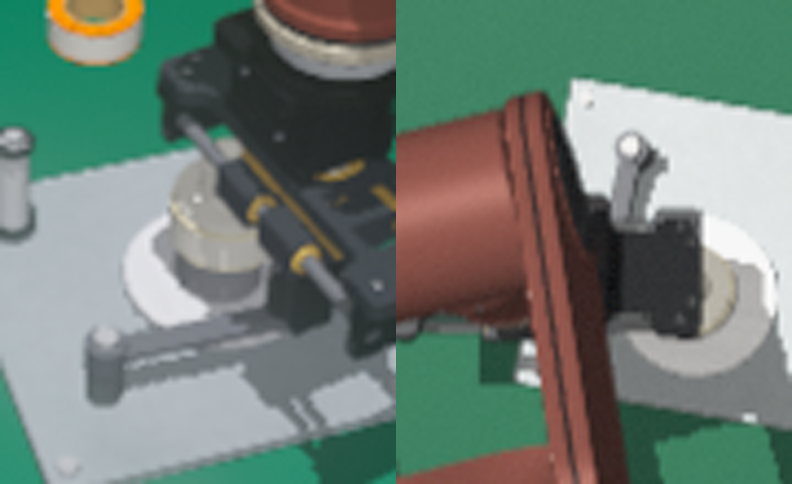

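The arm is following the pusher (in both views the bar now points nearly straight towards −x). Go on in small steps.

```bash
python3 -m crank '[[[0,0,0],[-0.003,0,0.0003],0],[[0,0,0],[-0.003,0,0.0003],0],[[0,0,0],[-0.002,0,0],0],[[0,0,0],[-0.002,0,0],0],[[0,0,0],[0,0,0],0],[[0,0,0],[0,0,0],0],[[0,0,0],[0,0,0],0],[[0,0,0],[0,0,0],0],[[0,0,0],[0,0,0],0],[[0,0,0],[0,0,0],0]]'
```

```text
t: 38.7
tool_pos: [0.5472, 0.208, 0.0663]
tool_rot: [0.5, -0.5, -0.5, 0.5]
contact_force: [0.9, 0.1, -0.4]
opening: 0.0002
```

```bash
for i in 1; do python3 -m crank '[[[0,0,0],[-0.001,0,0],0],[[0,0,0],[-0.001,0,0],0],[[0,0,0],[-0.001,0,0],0],[[0,0,0],[-0.001,0,0],0],[[0,0,0],[-0.0007,0,0],0],[[0,0,0],[-0.0007,0,0],0],[[0,0,0],[0,0,0],0],[[0,0,0],[0,0,0],0],[[0,0,0],[0,0,0],0],[[0,0,0],[0,0,0],0]]'; done
```

```text
t: 39.95
tool_pos: [0.5474, 0.2025, 0.0664]
tool_rot: [-0.5, 0.5, 0.5, -0.5]
contact_force: [-0.0, 0.3, -0.4]
opening: 0.0004
```

```bash
python3 -m crank '[[[0,0,0],[-0.0005,0,0],0],[[0,0,0],[-0.0005,0,0],0],[[0,0,0],[-0.0005,0,0],0],[[0,0,0],[0,0,0],0],[[0,0,0],[0,0,0],0],[[0,0,0],[0,0,0],0],[[0,0,0],[0,0,0],0],[[0,0,0],[0,0,0],0],[[0,0,0],[0,0,0],0],[[0,0,0],[0,0,0],0]]'
python3 -m crank '[[[0,0,0],[-0.0005,0,0],0],[[0,0,0],[-0.0005,0,0],0],[[0,0,0],[0,0,0],0],[[0,0,0],[0,0,0],0],[[0,0,0],[0,0,0],0],[[0,0,0],[0,0,0],0],[[0,0,0],[0,0,0],0],[[0,0,0],[0,0,0],0],[[0,0,0],[0,0,0],0],[[0,0,0],[0,0,0],0]]'
```

```text
t: 41.2
tool_pos: [0.5472, 0.2011, 0.0663]
tool_rot: [0.5, -0.5, -0.5, 0.5]
contact_force: [-2.0, 1.0, 0.5]
opening: 0.0007
t: 42.45
tool_pos: [0.5472, 0.2, 0.0663]
tool_rot: [0.5, -0.5, -0.5, 0.5]
contact_force: [-0.8, 0.8, 0.5]
opening: 0.0005
```

```bash
python3 -m crank '[[[0,0,0],[-0.0005,0,0],0],[[0,0,0],[-0.0005,0,0],0],[[0,0,0],[0,0,0],0],[[0,0,0],[0,0,0],0],[[0,0,0],[0,0,0],0],[[0,0,0],[0,0,0],0],[[0,0,0],[0,0,0],0],[[0,0,0],[0,0,0],0],[[0,0,0],[0,0,0],0],[[0,0,0],[0,0,0],0]]'; python3 - <<'E'
from h import *
print(status.sense()['wrist_torque'])
o=[]
for n,x0,y0,w,h in (('scene',260,200,70,80),('top',140,150,90,103)):
    c=camera(n);o.append(cv2.resize(c['img'][y0:y0+h,x0:x0+w,::-1],(396,452),interpolation=cv2.INTER_CUBIC))
cv2.imwrite('pics/a10.png',np.hstack(o))
E
```

```text
t: 43.7
tool_pos: [0.5473, 0.1991, 0.0663]
tool_rot: [-0.5, 0.5, 0.5, -0.5]
contact_force: [-0.6, 0.3, -0.1]
opening: 0.0005
[ 0.22550296  0.13633139 -0.050083  ]
```

View pics/a10.png

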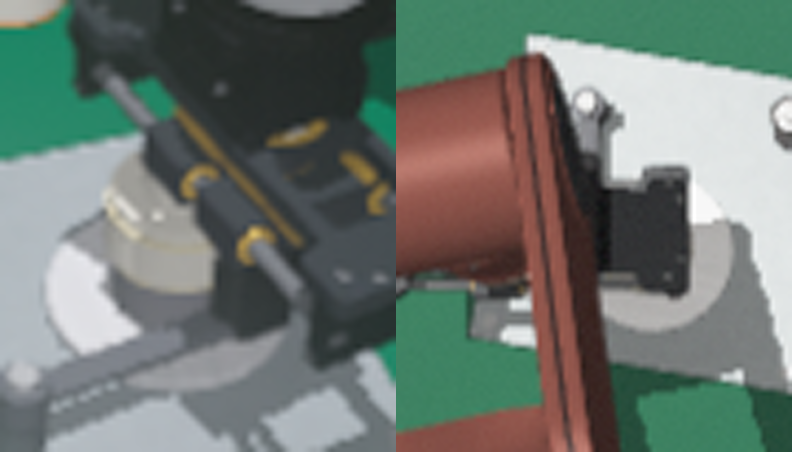

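```bash
python3 -m crank '[[[0,0,0],[-0.0005,0,0],0],[[0,0,0],[-0.0005,0,0],0],[[0,0,0],[0,0,0],0],[[0,0,0],[0,0,0],0],[[0,0,0],[0,0,0],0],[[0,0,0],[0,0,0],0],[[0,0,0],[0,0,0],0],[[0,0,0],[0,0,0],0],[[0,0,0],[0,0,0],0],[[0,0,0],[0,0,0],0]]'; python3 -c "
from h import *
s=status.sense();print(s['wrist_torque'],s['contact_force'])"
```

```text
t: 45.05
tool_pos: [0.5473, 0.1981, 0.0663]
tool_rot: [0.5, -0.5, -0.5, 0.5]
contact_force: [-0.3, 1.0, -0.8]
opening: 0.0003
[ 0.25606627  0.18267973 -0.04025432] [-0.29738798  0.95388356 -0.80634621]
```

```bash
python3 -m crank '[[[0,0,0],[-0.0005,0,0],0],[[0,0,0],[-0.0005,0,0],0],[[0,0,0],[-0.0005,0,0],0],[[0,0,0],[0,0,0],0],[[0,0,0],[0,0,0],0],[[0,0,0],[0,0,0],0],[[0,0,0],[0,0,0],0],[[0,0,0],[0,0,0],0],[[0,0,0],[0,0,0],0],[[0,0,0],[0,0,0],0]]'; python3 -c "
from h import *
s=status.sense();print(s['wrist_torque'],s['contact_force'])"
```

```text
t: 46.3
tool_pos: [0.5473, 0.1965, 0.0664]
tool_rot: [-0.5, 0.5, 0.5, -0.5]
contact_force: [-0.8, 0.4, 0.2]
opening: 0.0006
[ 0.11320532  0.11587432 -0.02842417] [-0.83459235  0.43088464  0.24270702]
```

```bash
python3 -m crank '[[[0,0,0],[0.006,0,0],0],[[0,0,0],[0.015,0,0],0],[[0,0,0],[0.01,-0.04,0],0],[[0,0,0],[0,-0.06,0],0],[[0,0,0],[0.045,-0.02,0.03],0],[[0,0,0],[0.05,0,0.035],0],[[0,0,0],[0.05,0,0.035],0],[[0,0,0],[0.05,0,0.035],0],[[0,0,0],[0.05,0,0.035],0],[[0,0,0],[0,0,0],0]]'; python3 - <<'E'
from h import *
from scipy.optimize import minimize
print(status.sense()['tool_pos'])
ps=np.array([.5485,.141]);pv=ps+[.0934,.0404]
for n in('top','scene'):
    c=camera(n);cv2.imwrite(f'pics/{n}_end.png',c['img'][:,:,::-1]);g=cv2.cvtColor(c['img'],cv2.COLOR_RGB2GRAY).astype(float)
    print(n,'post',proj(c,[[*pv,.053]]).round(1),'roll',proj(c,[[*ps,.081]]).round(1))
    for q in (1.15,1.2,1.25,1.3,1.35):
        a=np.radians(122.9-13.1)+q  # 132deg at q=.386
        a=np.radians(132)+q-.386
        r=pv+.0945*np.array([np.cos(a),np.sin(a)]); print(q,r.round(4),np.linalg.norm(r-ps).round(4),proj(c,[[*r,.082]]).round(1))
    u,v=proj(c,[[.5475,.1785,.078]])[0].round().astype(int)
    print(u,v);print(c['img'][v-8:v+13,u-10:u+19].mean(2).astype(int))
E
```

```text
t: 47.55
tool_pos: [0.3735, 0.4765, 0.1865]
tool_rot: [-0.499, 0.498, 0.502, -0.502]
contact_force: [1.2, -1.1, 0.1]
opening: 0.0005
[0.37345394 0.47645427 0.18647868]
top post [[182.8 172.4]] roll [[195.8 204.4]]
1.15 [0.5477 0.1884] 0.0474 [[178.3 204.7]]
1.2 [0.5474 0.1836] 0.0427 [[180.  204.8]]
1.25 [0.5474 0.1789] 0.0379 [[181.8 204.8]]
1.3 [0.5477 0.1742] 0.0332 [[183.5 204.7]]
1.35 [0.5482 0.1695] 0.0285 [[185.2 204.5]]
182 205
[[217 217 219 219 218 217 216 216 207 132 136 137 135 130 115 168 216 245
  245 245 245 245 245 245 245 245 245 245 245]
 [217 219 218 218 217 216 215 216 206 133 136 136 136 128 119 197 240 245
  245 245 245 242 244 244 243 242 245 245 245]
 [217 218 218 217 217 216 215 214 203 135 136 138 136 130 146 237 245 245
  245 242 242 242 244 244 243 238 242 245 245]
 [217 217 218 218 216 215 216 215 206 136 138 136 138 144 208 245 245 245
  242 242 241 234 234 235 241 243 238 236 245]
 [216 217 218 217 217 217 218 218 208 134 136 137 137 169 240 245 245 245
  242 243 228 158 161 167 204 236 241 221 236]
 [216 216 217 218 216 218 219 219 208 121 119 129 141 1
[... 3997 characters left out ...]
 72  68  68  67  67  65 166 208 216 217 217 218
  218 214 192 170 170 169 168 168 169 169 141]
 [107 108 107 105 104  85  67  68  69  68  67  65 186 215 216 216 217 218
  218 215 192 170 170 169 169 169 169 169 155]
 [108 108 107 106 103  85  69  69  69  68  68  75 187 215 215 216 216 217
  218 221 198 170 169 169 169 169 169 168 171]
 [108 104 107 112 110  88  70  69  69  69  68 101 190 215 215 215 216 217
  218 217 194 169 169 169 168 169 169 168 168]
 [111 108 111 123 125 101  76  72  71  70  71 135 197 215 215 216 215 216
  217 208 184 169 169 168 168 168 169 168 168]
 [118 123 123 123 123 111  98  98  88  81  82 168 207 215 215 215 215 215
  216 197 173 170 169 168 168 169 169 169 168]]
```

```bash
python3 - <<'E'
from h import *
c=camera('top')
k=ray(c,(181.3,204.9),.082); b=ray(c,(194.4,204.1),.105); print(k,b,k-b,np.hypot(*(k-b)))
g=c['img'].astype(int)
# spindle tip (bright) and bore
h=mask(c)
for v in range(198,210): print(v,[tuple(g[v,u]) for u in range(181,189)])
E
```

```text
[0.54705048 0.18023506] [0.54677359 0.14199322] [0.00027689 0.03824184] 0.03824284509572577
198 [(np.int64(131), np.int64(133), np.int64(135)), (np.int64(135), np.int64(136), np.int64(140)), (np.int64(135), np.int64(136), np.int64(139)), (np.int64(136), np.int64(137), np.int64(140)), (np.int64(128), np.int64(129), np.int64(133)), (np.int64(120), np.int64(120), np.int64(119)), (np.int64(199), np.int64(198), np.int64(196)), (np.int64(241), np.int64(241), np.int64(241))]
199 [(np.int64(132), np.int64(132), np.int64(135)), (np.int64(135), np.int64(135), np.int64(138)), (np.int64(135), np.int64(136), np.int64(139)), (np.int64(135), np.int64(135), np.int64(140)), (np.int64(128), np.int64(128), np.int64(133)), (np.int64(145), np.int64(146), np.int64(144)), (np.int64(237), np.int64(238), np.int64(237)), (np.int64(245), np.int64(245), np.int64(245))]
200 [(np.int64(132), np.int64(134), np.int64(135)), (np.int64(137), np.int64(137), np.int64(140)), (np.int64(136), np.int64(137), np.int64(140)), (np.int64(135), np.int64(137), np.int64(141)), (np.int64(144), np.int64(145), np.int64(147)), (np.in
[... 2847 characters left out ...]
(np.int64(75), np.int64(75), np.int64(74)), (np.int64(28), np.int64(29), np.int64(30)), (np.int64(74), np.int64(74), np.int64(72)), (np.int64(184), np.int64(186), np.int64(182)), (np.int64(245), np.int64(245), np.int64(245)), (np.int64(245), np.int64(245), np.int64(245)), (np.int64(245), np.int64(245), np.int64(245))]
209 [(np.int64(237), np.int64(237), np.int64(237)), (np.int64(220), np.int64(220), np.int64(220)), (np.int64(205), np.int64(205), np.int64(205)), (np.int64(129), np.int64(128), np.int64(127)), (np.int64(181), np.int64(180), np.int64(179)), (np.int64(243), np.int64(244), np.int64(243)), (np.int64(245), np.int64(245), np.int64(245)), (np.int64(245), np.int64(245), np.int64(245))]
```

Knob-to-bushing distance measures 38.2 mm, so the roller is at contact to within about 1 mm. I go back and push gently further, to be certain it rests against the roll.

```bash
python3 -m crank '[[[0,0,0],[-0.05,0,-0.035],0],[[0,0,0],[-0.05,0,-0.035],0],[[0,0,0],[-0.05,0,-0.035],0],[[0,0,0],[-0.05,0,-0.035],0],[[0,0,0],[-0.045,0.02,-0.03],0],[[0,0,0],[0,0.06,0],0],[[0,0,0],[0,0.04,0],0],[[0,0,0],[-0.012,0,0],0],[[0,0,0],[-0.01,0,0],0],[[0,0,0],[0,0,0],0]]'
```

```text
t: 48.95
tool_pos: [0.5494, 0.2048, 0.0692]
tool_rot: [-0.499, 0.501, 0.501, -0.498]
contact_force: [0.1, 1.0, 0.2]
opening: 0.0004
```

```bash
python3 -m crank '[[[0,0,0],[-0.003,0,0],0],[[0,0,0],[-0.002,0,0],0],[[0,0,0],[-0.001,0,0],0],[[0,0,0],[-0.001,0,0],0],[[0,0,0],[-0.001,0,0],0],[[0,0,0],[0,0,0],0],[[0,0,0],[0,0,0],0],[[0,0,0],[0,0,0],0],[[0,0,0],[0,0,0],0],[[0,0,0],[0,0,0],0]]';  python3 -c "
from h import *
s=status.sense();print(s['wrist_torque'],s['contact_force'])"
```

```text
t: 50.2
tool_pos: [0.5472, 0.1976, 0.0663]
tool_rot: [0.5, -0.5, -0.5, 0.5]
contact_force: [0.5, 1.0, -0.2]
opening: 0.0002
[ 0.05554403 -0.03599952 -0.0401848 ] [ 0.53183009  0.98208131 -0.20398689]
```

```bash
python3 -m crank '[[[0,0,0],[-0.0005,0,0],0],[[0,0,0],[-0.0005,0,0],0],[[0,0,0],[-0.0005,0,0],0],[[0,0,0],[-0.0005,0,0],0],[[0,0,0],[-0.0004,0,0],0],[[0,0,0],[0,0,0],0],[[0,0,0],[0,0,0],0],[[0,0,0],[0,0,0],0],[[0,0,0],[0,0,0],0],[[0,0,0],[0,0,0],0]]';  python3 -c "
from h import *
s=status.sense();print(s['wrist_torque'],s['contact_force'])"
```

```text
t: 51.45
tool_pos: [0.5472, 0.1952, 0.0664]
tool_rot: [0.5, -0.5, -0.5, 0.5]
contact_force: [-1.3, 2.2, 0.1]
opening: 0.0002
[ 0.41598363  0.11657148 -0.03725927] [-1.27632749  2.16150874  0.08836756]
```

```bash
python3 -m crank '[[[0,0,0],[-0.0004,0,0],0],[[0,0,0],[-0.0004,0,0],0],[[0,0,0],[0,0,0],0],[[0,0,0],[0,0,0],0],[[0,0,0],[0,0,0],0],[[0,0,0],[0,0,0],0],[[0,0,0],[0,0,0],0],[[0,0,0],[0,0,0],0],[[0,0,0],[0,0,0],0],[[0,0,0],[0,0,0],0]]';  python3 -c "
from h import *
s=status.sense();print(s['wrist_torque'],s['contact_force'])"
```

```text
t: 52.7
tool_pos: [0.5473, 0.1943, 0.0663]
tool_rot: [0.5, -0.5, -0.5, 0.5]
contact_force: [-1.6, 0.7, 0.6]
opening: 0.0007
[0.19629425 0.22618002 0.00129377] [-1.56095501  0.72659336  0.55782883]
```

```bash
python3 -m crank '[[[0,0,0],[0.004,0,0],0],[[0,0,0],[0.015,0,0],0],[[0,0,0],[0.012,-0.04,0],0],[[0,0,0],[0,-0.06,0],0],[[0,0,0],[0.045,-0.02,0.03],0],[[0,0,0],[0.05,0,0.035],0],[[0,0,0],[0.05,0,0.035],0],[[0,0,0],[0.05,0,0.035],0],[[0,0,0],[0.05,0,0.035],0],[[0,0,0],[0,0,0],0]]'; python3 - <<'E'
from h import *
for n in('top','scene'):
    c=camera(n);a=c['img'].mean(2); b=cv2.imread(f'pics/{n}_end.png').mean(2)
    cv2.imwrite(f'pics/{n}_end2.png',c['img'][:,:,::-1])
    if n=='top':
        print(a[197:213,172:201].astype(int))
        # shift of patches before/after
        def sh(x0,y0,w,h):
            A=cv2.resize(b[y0:y0+h,x0:x0+w].astype(np.float32),None,fx=8,fy=8,interpolation=2);B=cv2.resize(a[y0-2:y0+h+2,x0-4:x0+w+4].astype(np.float32),None,fx=8,fy=8,interpolation=2)
            _,m,_,l=cv2.minMaxLoc(cv2.matchTemplate(B,A,5));return l[0]/8-4,l[1]/8-2,m
        print('knob',sh(178,201,6,7),'bush grip',sh(190,200,11,10))
    else:
        d=np.abs(a-b)[215:270,270:325];ys,xs=np.nonzero(d>25);print('changed px',len(xs),xs.min()+270,xs.max()+270,ys.min()+215,ys.max()+215)
        print(a[240:258,278:306].astype(int))
E
```

```text
t: 53.95
tool_pos: [0.3736, 0.4742, 0.1865]
tool_rot: [-0.499, 0.498, 0.502, -0.502]
contact_force: [0.6, -0.2, 0.0]
opening: 0.0004
[[217 219 219 219 218 216 216 216 218 209 138 138 139 128 109 161 205 245
  245 245 245 245 245 245 245 245 245 245 245]
 [217 218 219 218 217 216 216 215 216 206 136 135 139 130 116 174 230 245
  245 245 245 242 244 242 242 244 245 245 245]
 [217 218 217 218 217 216 215 215 215 206 137 138 137 132 135 222 243 245
  245 244 244 242 244 242 242 241 238 242 245]
 [217 217 217 217 217 216 216 216 215 205 136 137 139 134 172 243 245 245
  245 243 244 244 232 230 241 243 236 233 245]
 [217 217 217 217 217 216 218 216 218 213 141 136 139 154 223 245 245 245
  243 243 239 215 154 141 199 228 244 237 233]
 [216 216 217 217 217 217 219 219 222 230 130 120 131 166 238 245 245 244
  242 243 190  98  99  96  92 139 236 243 212]
 [218 217 217 217 217 218 218 217 207 219 208 191 103 164 243 245 245 244
  242 234 120  97 105 148 122 104 185 244 225]
 [217 217 218 217 216 217 218 212 174 222 239 231 126 165 245 245 245 242
  242 233  94  91 123 211 198 127 171 244 226]
[... 2490 characters left out ...]
194 147 106 100 102 103 105 106 106 107 108 108 108 108 108 107 105  92
   74  69  69  69  68  67 134 198 216 216]
 [213 190 135 101 103 105 109 107 107 108 109 109 109 108 107 105 107  95
   75  70  70  70  69  68 155 204 215 215]
 [213 213 173 107 105 110 114 111 107 110 110 110 110 109 112 110 113 109
   87  72  71  70  70  78 166 207 216 215]
 [213 213 190 155 126 110 115 111 110 116 112 114 118 117 122 124 122 123
  110  87  76  73  80 101 188 215 215 216]
 [213 213 213 204 174 136 119 113 113 118 114 116 124 124 123 123 123 122
  123 113  99  91  97 133 194 214 215 216]
 [212 213 213 212 205 174 135 124 117 120 124 123 123 123 123 123 123 124
  121 120 116 103  96 154 202 214 214 215]]
```

The last push moved the knob 2.4 mm and shifted the bushing 1 mm with it. So the roller is bearing on the roll, and the gripper is clear. Handing in.

```bash
python3 - <<'E'
from h import *
a=cv2.resize(cv2.imread('pics/top0.png'),(512,384)).astype(int); b=cv2.imread('pics/top_end2.png').astype(int)
for n,(u,v,r) in dict(disp=(594,242,45),tape=(156,423,40),pen=(377,414,30),pack=(392,185,55)).items():
    u,v,r=[int(k/1.5625) for k in(u,v,r)];print(n,np.abs(a-b)[v-r:v+r,u-r:u+r].mean().round(2))
from cell import order
print(order.finish_job())
E
```

```text
disp 2.3
tape 22.39
pen 2.07
pack 2.3
the job is handed in; nothing more can be done
None
```

The unwinder is loaded and the job was handed in at about 54 s, under the 70 s limit. I threaded the spacer, then the roll, then the bushing onto the spindle. I lowered each one under grip until it touched at its expected height, with about 6–7 N on the wrist, and only then let go. I then pushed the presser arm in with closed fingers and backed the gripper well clear.

**Last checks**
- **Stack:** the pictures taken after releasing each part show the spacer down on the platter, the roll level and centred to about 1 mm, and the bushing flange down on the roll.
- **Presser roller:** force readings at contact were noisy (0.4–2.2 N) and did not settle whether it touched. I relied on the images. The final 2.4 mm of knob travel moved the bushing 1 mm with it, so the roller bears on the roll and the stack sits about 1 mm off centre within its play.
- **Things to leave alone:** the dispenser, pen and pack show no change between the first and last top pictures. The tape roll's patch did differ (22 against about 2 for the others). The robot was parked over it at the end, so I put this down to the arm or its shadow and did not check further. The gripper never came lower than about 17 cm over it.
- **Limits:** no force reading came near the limits.

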